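# Close the nut jar and hold its vacuum pump on

### The job

Close up the filled jar of the vacuum storage unit: pick up the loose white lid by its knob, set it gently (not dropped) and fully home on the jar, and let go of it. Only then press the green pump button straight down with your closed fingertips until its top is flush with the black collar round it - not right to the bottom, where it would vent the jar - and keep it held there: finish with the button still held flush. Leave the spoon, spread jar, mug and pepper mill where they are.

Things in the scene. Friction and masses are not known exactly. Their poses are not given: they have to be found in the camera images.
- vacuum_unit: Vacuum storage unit, fixed to the worktop: white base plate 116 (x) x 222 (y) x 16 high; on its left half (its +y) a clear round jar full of hazelnuts, on its right half (its -y) a grey pump tower 96 x 88 with top at 75 above the worktop. Origin: centre of the underside of the base; z up; vents face its -x. Jar axis at y = +55, button axis at y = -55 in its frame.
- jar_rim (a point): Centre of the jar's open mouth, 90 above the worktop. Mouth 96 across inside, wall 3, the nuts end about 6 below the lid's plug.
- collar_top (a point): Centre of the top edge of the black collar round the pump button, 83 above the worktop; collar opening 44 across at the top (47 at its foot), outside 55 to 58. Does not move with the button.
- button_top (a point): Centre of the top face of the round green pump button, 40 across; moves with the button. Released it stands 8 proud of the collar (91 above the worktop).
- pump_button (a joint): Travel of the pump button in m, 0 released, grows as it is pressed straight down. 0.008 = top flush with the collar (pump runs), 0.016 = bottom stop (vents the jar). A spring pushes it back up: about 2 N to start it moving, 5 N at flush, 8.5 N at the bottom.
- lid: Loose round white lid, about 0.1 kg, lying knob up on the worktop. Origin: centre of the underside of its plug; z up through the knob. Grey plug 88 across (bottom edge chamfered), 0 to 12 above the origin; white flange 107 across, 12 to 18; round knob 23 to 26 across from 18 to 46 - grip it there. Seated, the plug is inside the jar and the flange lies on the rim.
- lid_seat (a point): Point on the lid's axis at the underside of the flange, 12 above the lid's origin; when the lid is fully home it coincides with jar_rim.
- nut_spoon: Metal spoon, 188 x 39 x 16, lying crosswise at the front; bystander. Origin under its middle.
- spread_jar: Small capped jar of yellow spread, 62 across, 99 high; bystander. Origin: centre of underside.
- mug: Purple lustre mug, 75 x 112 x 107 high; bystander. Origin: centre of underside.
- pepper_mill: Wooden pepper mill, 58 across, 170 high; bystander. Origin: centre of underside.

How it is judged:
On the way, in this order (a step that is already met when the one before it is completed fails the run):
1. the lid sits fully home on the jar and has been let go (horizontal distance between lid_seat and jar_rim below 0.006 m and z of lid_seat in the frame of jar_rim between -0.003 and 0.003 m and angle between lid's own z axis and vertical below 0.06 rad and contact force between the fingers and lid below 0.2 N and value of joint pump_button below 0.003 m), for 0.3 s.
2. with the lid on, the fingertips hold the button flush with its collar (horizontal distance between lid_seat and jar_rim below 0.006 m and z of lid_seat in the frame of jar_rim between -0.003 and 0.003 m and angle between lid's own z axis and vertical below 0.06 rad and value of joint pump_button between 0.0055 and 0.0105 m and contact force between the fingers and vacuum_unit above 1.5 N and horizontal distance between the grasp point and button_top below 0.04 m and contact force between the fingers and lid below 0.2 N), for 1 s.
At the end, for the whole second after the job is handed in: Finishes holding: fingers press the pump button (over 1.5 N) at 8 mm +/- 2.5 mm travel (flush with the collar); lid home on the jar (centred within 6 mm, height within 3 mm, level within 0.06 rad) and untouched; spoon, spread jar, mug and mill within 20 mm of their start (all of step 2 and distance of each of nut_spoon, spread_jar, mug, pepper_mill from where it was at the start of the episode below 0.02 m); the arm keeps its last pose, push and grip.
It fails at once if the button is pressed before the lid is home on the jar (value of joint pump_button above 0.004 m and not (horizontal distance between lid_seat and jar_rim below 0.006 m and z of lid_seat in the frame of jar_rim between -0.003 and 0.003 m and angle between lid's own z axis and vertical below 0.06 rad)).
It fails at once if the button is pushed to the bottom (over 13.5 mm) (value of joint pump_button above 0.0135 m).
It fails at once if the lid is dropped (falls freely faster than 0.5 m/s) (contact force between the fingers and lid below 0.05 N and linear speed of lid above 0.5 m/s).
It fails at once if the spoon, spread jar, mug or pepper mill is moved more than 20 mm (distance of any of nut_spoon, spread_jar, mug, pepper_mill from where it was at the start of the episode above 0.02 m).
It also fails if it takes over 54 s, if anything falls off the work surface, if the arm or the gripper's body presses on something with over 40 N, if the wrist force passes 120 N, or if a joint passes its speed limit or range.

### The arm

A 7-joint arm with a two-finger parallel gripper is mounted at the origin on a cart in front of the work surface, level with it; the furniture and walls round the work are solid. World frame = base frame: x ahead of the robot, y to its left, z up, the work surface at z = 0. Lengths are in m, angles in rad, forces in N, time in s.
With the tool pointing down it reaches from about 0.425 to 0.875 m from the base axis. Payload 4.7 kg.
Tool frame: the origin (TCP) lies where the fingers leave the gripper's body, on its centre line; the fingertips stand 70 mm ahead of it and the grasp point (between the pads) lies 51 mm ahead of it; z points along the fingers, y is the direction in which the jaws open and shut (so a half turn about z gives the same grasp; the last joint's range is limited). The gripper opens to 87 mm and grips with 3 to 60 N. Pads are 19 mm wide; open, the fingers measure 117 mm over their backs; the gripper's body (75 mm by 190 mm) begins 51 mm behind the grasp point.
Start: joints at [1.134, 0.321, -0.07, 1.45, 0.023, 1.371, -0.057], TCP at [0.283, -0.585, 0.292] pointing down, gripper open.
Joint ranges: [-2.86, 2.86], [-0.3, 2.09], [-1.38, 1.24], [0.06, 2.45], [-1.56, 4.7], [0.09, 2.05], [-2.69, 2.69]. Speed limits (rad/s): [2.57, 2.57, 3.14, 3.14, 3.14, 3.14, 3.14].

### API

Orientations are given as a 3x3 rotation matrix whose columns are the frame's x, y, z axes.
In Python, from rig import manip, vision gives the robot as it stands.
- The arm moves only by the tool drive_tool, never from a script. Its argument "targets" is a list of rows, each an object of numbers: "x", "y", "z": the shift along the tool's x, y, z scaled (see below); "turn": the turn about the tool's z scaled (see below); "hand": the opening, from -1 (shut) to 1 (fully open), so that 0 is half open. In form: [{"x": .., "y": .., "z": .., "turn": .., "hand": ..}, ...]. A call has 1 to 5 rows; each row shifts and turns the commanded pose from where the row before left it, along the tool's axes as they then stand; what a row does not reach is not made up. The controller multiplies each number of a shift by 400 mm and each number of a turn by 180 degrees. A row lasts 1/8 s, in which the tool goes at most 62.5 mm and 10.7 degrees, less where a joint would pass 70% of its speed; a pose out of reach is approached as far as the arm can. A call with a number of a shift or a turn outside -1 to 1 is refused whole. A call with a gripper value outside its range is refused whole. The fingers move at their own pace and stop on an object; the grip force is fixed at half the most. Time passes only in rows, so rows that do not move let the fingers close. It gives the time, the measured TCP pose, the force and the opening at its end, in the units of the state.
- manip.observe(): the state, without advancing time (a new reading comes with each control period).
- vision.grab_frame(name): name is "scene" or "top"; returns the picture (400x640x3 uint8, red, green, blue); there is no depth.
- vision.get_calibration(name): a dict with "intrinsics" (3x3 intrinsics, pixels), "rvec" (rotation vector, rad) and "tvec" (3), from world to camera coordinates, as OpenCV has them. Camera axes: x right, y down, z forward; pixel columns grow to the right and rows downward; lengths in m; the calibration is good to about 2 mm. A picture is of the moment at which its call begins. get_calibration takes no time and is no camera call.
- manip.finish_job(): hands the job in, once; it reports no verdict.
The state is a dict: "clock": time; "joint_positions": joint angles; "joint_velocities": joint speeds; "effort": joint torques, N m; "ee_pos": TCP position; "eef_rot": TCP orientation; "wrist_force": force on the tool from outside, world axes, zero at the start; "wrist_torque": the same for the moment, N m; "width": opening from 0.0 (shut) to 1.0 (fully open).
Only numpy, scipy, OpenCV 4.12 (cv2) and the standard library are available. Lean on these libraries where they do the work, as an engineer would, in place of code of your own. Each camera call takes 0.05 s, during which the arm holds its last target. There are 200 camera calls.

## Working session

There is one attempt and no reset: what is moved stays moved. The work goes in short steps, Python scripts to look and compute and a tool call to move; the robot and the scene stay as the last step left them, time stands still between calls to the robot, and variables do not carry over. Pictures are saved under pics/ and viewed, about 8 in all and at most 12, crops included, and the job is handed in when it is done.

Besides the shell and the picture viewer there is one more tool, called in YAML: its name, and indented under it one key for each argument. drive_tool: Moves the arm, as the interface text tells. Shifts and turns lie within -1 to 1; 1 stands for 400 mm of shift or 180 degrees of turn. Its arguments: {"type":"object","properties":{"targets":{"type":"array","items":{"type":"object","properties":{"x":{"type":"number","minimum":-1,"maximum":1},"y":{"type":"number","minimum":-1,"maximum":1},"z":{"type":"number","minimum":-1,"maximum":1},"turn":{"type":"number","minimum":-1,"maximum":1},"hand":{"type":"number"}}}}},"required":["targets"]}

```bash
mkdir -p pics; python3 - <<'E'
from rig import manip, vision
import cv2
s=manip.observe(); print(s)
for n in("scene","top"):
    im=vision.grab_frame(n); cv2.imwrite(f"pics/{n}0.png",im[:,:,::-1]); print(n,vision.get_calibration(n))
E
```

```text
{'clock': 0.0, 'joint_positions': array([ 1.13408203,  0.3218537 , -0.07007316,  1.45166913,  0.02262092,
        1.37079029, -0.05689345]), 'joint_velocities': array([-0.00042175, -0.00092345,  0.00014865, -0.00095789, -0.00118177,
        0.00040516, -0.00030883]), 'effort': array([ 1.52195648e-04, -4.91282701e+01, -4.04270198e-01, -3.12522376e+01,
       -6.42093318e-02,  4.38585004e-02,  1.80619727e-04]), 'ee_pos': array([ 0.28297252, -0.58471082,  0.29114431]), 'eef_rot': array([[ 9.00079401e-01,  4.35724877e-01, -9.50226813e-04],
       [ 4.35725897e-01, -9.00077834e-01,  1.68406323e-03],
       [-1.21489849e-04, -1.92982905e-03, -9.99998130e-01]]), 'wrist_force': array([-0.06056555,  0.50419627,  0.80284267]), 'wrist_torque': array([-0.03814193, -0.00041213, -0.03312239]), 'width': 0.996734505566285}
scene {'intrinsics': array([[449.01024794,   0.        , 324.00337255],
       [  0.        , 449.01024794, 187.46977891],
       [  0.        ,   0.        ,   1.        ]]), 'rvec': array([ 2.58135029,  0.09993061, -0.04880859]), 'tvec': array([-0.59472281, -0.00179504,  1.22064018])}
top {'intrinsics': array([[392.70488385,   0.        , 329.49667088],
       [  0.        , 392.70488385, 199.69417381],
       [  0.        ,   0.        ,   1.        ]]), 'rvec': array([ 2.20631942, -2.15828961,  0.05216481]), 'tvec': array([-0.01307992,  0.60246077,  1.19697399])}
```

View pics/scene0.png

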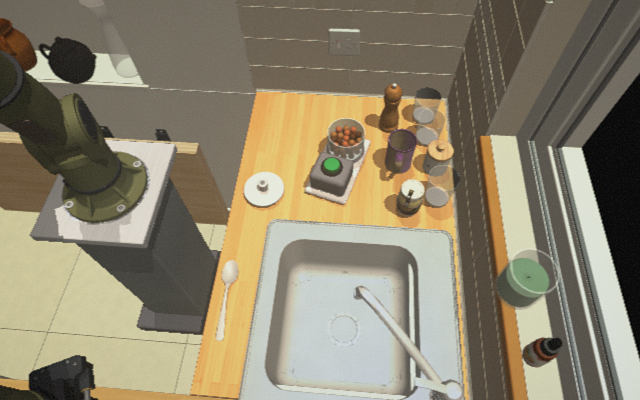

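View pics/top0.png

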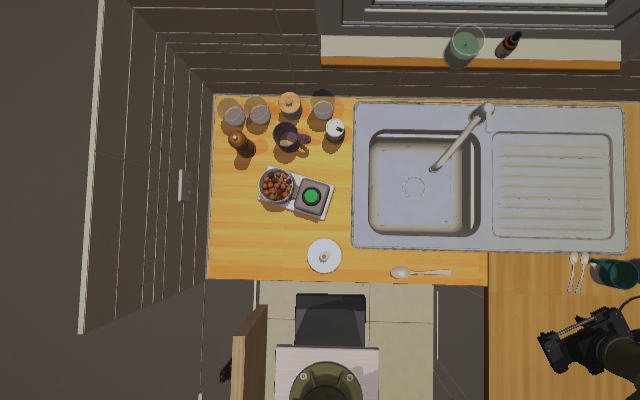

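```bash
python3 - <<'E'
import cv2,numpy as np
a=cv2.imread("pics/top0.png")[160:280,250:350]; a=cv2.resize(a,None,fx=5,fy=5,interpolation=cv2.INTER_CUBIC)
cv2.imwrite("pics/topc.png",a)
b=cv2.imread("pics/scene0.png")[110:215,240:380]; b=cv2.resize(b,None,fx=5,fy=5,interpolation=cv2.INTER_CUBIC)
cv2.imwrite("pics/scenec.png",b)
E
```

```text
(no output)
```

View pics/topc.png

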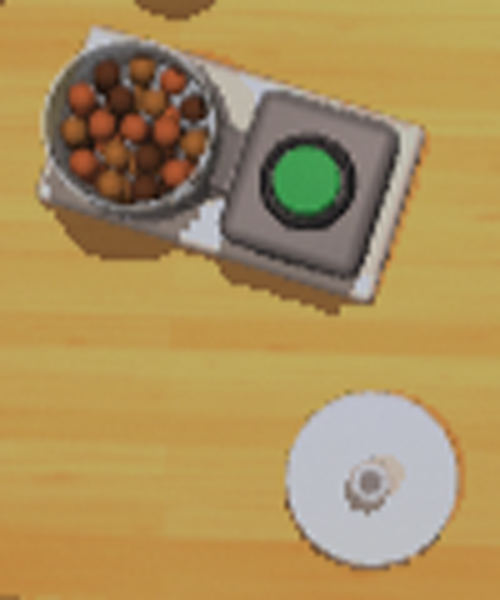

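View pics/scenec.png

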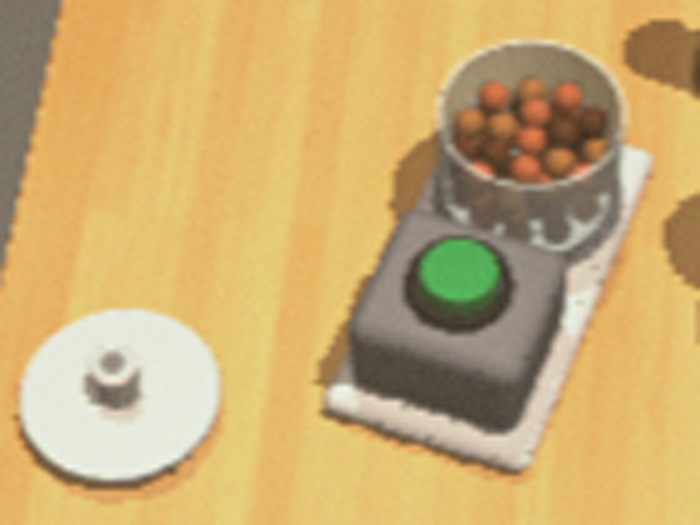

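```bash
cat > h.py <<'E'
import cv2,numpy as np
from rig import manip,vision
OFF={"top":(250,160),"scene":(240,110)}
def ray(n,uv,z):
    c=vision.get_calibration(n);R=cv2.Rodrigues(c["rvec"])[0]
    d=R.T@np.linalg.inv(c["intrinsics"])@np.array([*uv,1.]);o=-R.T@c["tvec"]
    return o+d*(z-o[2])/d[2]
def crop(n,p,off=None,s=5):
    o=off or OFF[n];return [o[i]+(p[i]+.5)/s-.5 for i in(0,1)]
E
python3 - <<'E'
from h import *
P={"flange":(.018,(373,479.5),(120,393)),"knob":(.046,(370,482),(114,362)),"rim":(.09,(131,128),(532,114)),"button":(.091,(307,180),(459,270))}
for k,(z,t,s) in P.items(): print(k,ray("top",crop("top",t),z).round(4),ray("scene",crop("scene",s),z).round(4))
E
```

```text
flange [0.4306 0.0126 0.018 ] [0.4351 0.0159 0.018 ]
knob [0.4313 0.0136 0.046 ] [0.4354 0.0175 0.046 ]
rim [0.6373 0.1572 0.09  ] [0.6436 0.1613 0.09  ]
button [0.6089 0.0533 0.091 ] [0.6123 0.0569 0.091 ]
```

drive_tool:
  targets:
    - {"x": 0,"y": 0,"z": 0,"turn": 0.048,"hand": 1}
    - {"x": 0,"y": 0,"z": 0,"turn": 0.048,"hand": 1}
    - {"x": 0,"y": 0,"z": 0,"turn": 0.0473,"hand": 1}
    - {"x": 0.04,"y": -0.1,"z": 0,"turn": 0,"hand": 1}
    - {"x": 0.04,"y": -0.1,"z": 0,"turn": 0,"hand": 1}

```text
clock: 0.72
ee_pos: [0.3151, -0.5041, 0.2914]
eef_rot: [[1.0, -0.0, -0.001], [-0.0, -1.0, 0.001], [-0.001, -0.001, -1.0]]
wrist_force: [0.6, 0.7, 0.4]
width: 0.997
```

drive_tool:
  targets:
    - {"x": 0.07,"y": -0.13,"z": 0,"turn": 0,"hand": 1}
    - {"x": 0.07,"y": -0.13,"z": 0,"turn": 0,"hand": 1}
    - {"x": 0.07,"y": -0.13,"z": 0,"turn": 0,"hand": 1}
    - {"x": 0.07,"y": -0.13,"z": 0,"turn": 0,"hand": 1}
    - {"x": 0.06,"y": -0.13,"z": 0,"turn": 0,"hand": 1}

```text
clock: 1.35
ee_pos: [0.4516, -0.2429, 0.292]
eef_rot: [[1.0, 0.001, -0.0], [0.001, -1.0, -0.0], [-0.0, 0.0, -1.0]]
wrist_force: [0.9, -0.7, 0.3]
width: 1.002
```

drive_tool:
  targets:
    - {"x": 0,"y": -0.13,"z": 0,"turn": 0,"hand": 1}
    - {"x": 0,"y": -0.13,"z": 0,"turn": 0,"hand": 1}
    - {"x": 0,"y": -0.13,"z": 0,"turn": 0,"hand": 1}
    - {"x": 0,"y": -0.13,"z": 0,"turn": 0,"hand": 1}
    - {"x": 0,"y": -0.06,"z": 0,"turn": 0,"hand": 1}

```text
clock: 1.98
ee_pos: [0.4503, -0.0097, 0.2921]
eef_rot: [[1.0, 0.005, -0.0], [0.005, -1.0, -0.0], [-0.0, 0.0, -1.0]]
wrist_force: [0.5, -0.4, 0.3]
width: 0.998
```

drive_tool:
  targets:
    - {"x": -0.043,"y": -0.061,"z": 0,"turn": 0,"hand": 1}
    - {"x": 0,"y": 0,"z": 0.1,"turn": 0,"hand": 1}
    - {"x": 0,"y": 0,"z": 0.1,"turn": 0,"hand": 1}
    - {"x": 0,"y": 0,"z": 0.1,"turn": 0,"hand": 1}
    - {"x": 0,"y": 0,"z": 0.05,"turn": 0,"hand": 1}

```text
clock: 2.6
ee_pos: [0.4319, 0.0114, 0.1498]
eef_rot: [[1.0, 0.001, -0.004], [0.001, -1.0, 0.0], [-0.004, -0.0, -1.0]]
wrist_force: [0.8, 0.3, 1.0]
width: 0.997
```

```bash
python3 - <<'E'
from h import *
s=manip.observe();print(s["ee_pos"],s["eef_rot"].round(3),s["joint_positions"].round(2))
out=[]
for n,(x,y) in {"top":(270,200),"scene":(210,110)}.items():
    im=vision.grab_frame(n)[y:y+95,x:x+110,::-1]; cv2.imwrite("pics/%s1.png"%n,vision.grab_frame(n)[:,:,::-1]); out.append(cv2.resize(im,None,fx=3.6,fy=3.6,interpolation=cv2.INTER_CUBIC))
cv2.imwrite("pics/near1.png",np.hstack(out))
E
```

```text
[0.43194472 0.01138225 0.14983848] [[ 1.     0.001 -0.004]
 [ 0.001 -1.     0.   ]
 [-0.004 -0.    -1.   ]] [ 0.49  0.01 -0.57  2.11  0.01  1.02 -1.66]
```

View pics/near1.png

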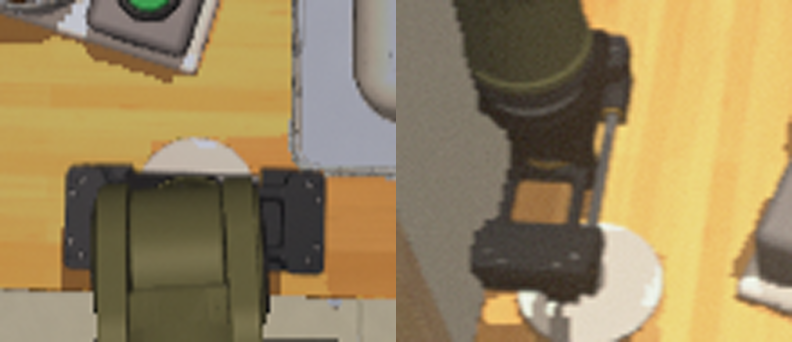

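drive_tool:
  targets:
    - {"x": 0.003,"y": -0.008,"z": 0,"turn": 0,"hand": 1}
    - {"x": 0,"y": 0,"z": 0.06,"turn": 0,"hand": 1}
    - {"x": 0,"y": 0,"z": 0.05,"turn": 0,"hand": 1}
    - {"x": 0,"y": 0,"z": 0.03,"turn": 0,"hand": 1}
    - {"x": 0,"y": 0,"z": 0,"turn": 0,"hand": 1}

```text
clock: 3.42
ee_pos: [0.4347, 0.0147, 0.0962]
eef_rot: [[1.0, 0.001, -0.001], [0.001, -1.0, 0.0], [-0.001, -0.0, -1.0]]
wrist_force: [0.1, -0.6, 0.4]
width: 1.003
```

drive_tool:
  targets:
    - {"x": 0,"y": 0,"z": 0.006,"turn": 0,"hand": 0}
    - {"x": 0,"y": 0,"z": 0,"turn": 0,"hand": -0.2}
    - {"x": 0,"y": 0,"z": 0,"turn": 0,"hand": -0.4}
    - {"x": 0,"y": 0,"z": 0,"turn": 0,"hand": -1}
    - {"x": 0,"y": 0,"z": 0,"turn": 0,"hand": -1}

```text
clock: 4.05
ee_pos: [0.4349, 0.0146, 0.0939]
eef_rot: [[1.0, 0.001, 0.0], [0.001, -1.0, -0.0], [0.0, 0.0, -1.0]]
wrist_force: [-0.0, 0.2, -0.6]
width: 0.521
```

drive_tool:
  targets:
    - {"x": 0,"y": 0,"z": 0,"turn": 0,"hand": -1}
    - {"x": 0,"y": 0,"z": 0,"turn": 0,"hand": -1}
    - {"x": 0,"y": 0,"z": 0,"turn": 0,"hand": -1}

```text
clock: 4.42
ee_pos: [0.4348, 0.0147, 0.0938]
eef_rot: [[1.0, 0.001, -0.0], [0.001, -1.0, 0.0], [-0.0, -0.0, -1.0]]
wrist_force: [-1.0, -0.9, 0.1]
width: 0.279
```

drive_tool:
  targets:
    - {"x": 0,"y": 0,"z": -0.02,"turn": 0,"hand": -1}
    - {"x": 0,"y": 0,"z": -0.08,"turn": 0,"hand": -1}
    - {"x": 0,"y": 0,"z": -0.12,"turn": 0,"hand": -1}
    - {"x": 0,"y": 0,"z": -0.12,"turn": 0,"hand": -1}
    - {"x": 0,"y": 0,"z": 0,"turn": 0,"hand": -1}

```text
clock: 5.05
ee_pos: [0.4372, 0.0148, 0.2341]
eef_rot: [[1.0, 0.001, 0.008], [0.001, -1.0, -0.001], [0.008, 0.001, -1.0]]
wrist_force: [-0.0, 0.6, -1.4]
width: 0.28
```

drive_tool:
  targets:
    - {"x": 0.08,"y": -0.06,"z": 0,"turn": 0,"hand": -1}
    - {"x": 0.11,"y": -0.075,"z": 0,"turn": 0,"hand": -1}
    - {"x": 0.11,"y": -0.075,"z": 0,"turn": 0,"hand": -1}
    - {"x": 0.11,"y": -0.075,"z": 0,"turn": 0,"hand": -1}
    - {"x": 0.1,"y": -0.075,"z": 0,"turn": 0,"hand": -1}

```text
clock: 5.68
ee_pos: [0.6397, 0.1591, 0.228]
eef_rot: [[1.0, 0.0, -0.002], [0.0, -1.0, -0.0], [-0.002, 0.0, -1.0]]
wrist_force: [-0.4, 1.0, -0.5]
width: 0.278
```

drive_tool:
  targets:
    - {"x": 0,"y": 0,"z": 0,"turn": 0,"hand": -1}
    - {"x": 0,"y": 0,"z": 0,"turn": 0,"hand": -1}

```text
clock: 5.92
ee_pos: [0.6378, 0.1584, 0.2283]
eef_rot: [[1.0, 0.001, -0.003], [0.001, -1.0, -0.001], [-0.003, 0.001, -1.0]]
wrist_force: [0.2, -0.7, -1.2]
width: 0.28
```

```bash
python3 - <<'E'
from h import *
s=manip.observe();print(s["ee_pos"])
out=[]
for n,(x,y) in {"top":(240,140),"scene":(290,60)}.items():
    im=vision.grab_frame(n)[:,:,::-1]; cv2.imwrite("pics/%s2.png"%n,im); out.append(cv2.resize(im[y:y+120,x:x+100],None,fx=4,fy=4,interpolation=cv2.INTER_CUBIC))
cv2.imwrite("pics/near2.png",np.hstack(out))
E
```

```text
[0.6377527  0.15844432 0.22833177]
```

View pics/near2.png

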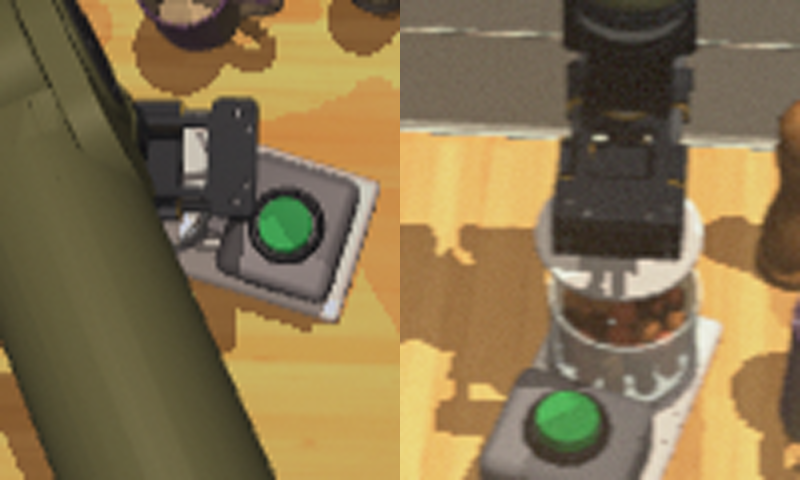

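```bash
python3 - <<'E'
from h import *
c=vision.get_calibration("scene")
t=np.linspace(0,2*np.pi,721)
def circ(x,y,z,r): 
    P=np.c_[x+r*np.cos(t),y+r*np.sin(t),0*t+z]
    u=cv2.projectPoints(P,c["rvec"],c["tvec"],c["intrinsics"],None)[0][:,0]
    return u.min(0),u.max(0)
f=lambda uv:[(uv[0]-290+.5)*4-.5+400,(uv[1]-60+.5)*4-.5]
for xy in [(.638,.1585),(.641,.160)]:
    for z in(.1465,.1525):
        a,b=circ(*xy,z,.0535);print(xy,z,np.round(f(a)),np.round(f(b)))
E
```

```text
(0.638, 0.1585) 0.1465 [535. 175.] [703. 304.]
(0.638, 0.1585) 0.1525 [535. 169.] [704. 298.]
(0.641, 0.16) 0.1465 [540. 174.] [708. 302.]
(0.641, 0.16) 0.1525 [540. 167.] [708. 296.]
```

drive_tool:
  targets:
    - {"x": 0.012,"y": -0.0045,"z": 0,"turn": 0,"hand": -1}
    - {"x": 0,"y": 0,"z": 0.05,"turn": 0,"hand": -1}
    - {"x": 0,"y": 0,"z": 0.04,"turn": 0,"hand": -1}
    - {"x": 0,"y": 0,"z": 0,"turn": 0,"hand": -1}
    - {"x": 0,"y": 0,"z": 0,"turn": 0,"hand": -1}

```text
clock: 6.65
ee_pos: [0.6435, 0.1606, 0.1937]
eef_rot: [[1.0, 0.001, -0.0], [0.001, -1.0, 0.0], [-0.0, -0.0, -1.0]]
wrist_force: [-0.1, -0.4, -1.1]
width: 0.274
```

```bash
python3 - <<'E'
from h import *
s=manip.observe();print(s["ee_pos"],s["wrist_force"])
im=vision.grab_frame("scene")[:,:,::-1]; cv2.imwrite("pics/scene3.png",im)
cv2.imwrite("pics/near3.png",cv2.resize(im[90:170,300:400],None,fx=7,fy=7,interpolation=cv2.INTER_CUBIC))
E
```

```text
[0.64348121 0.16059146 0.19366349] [-0.05272701 -0.42259184 -1.11955224]
```

View pics/near3.png

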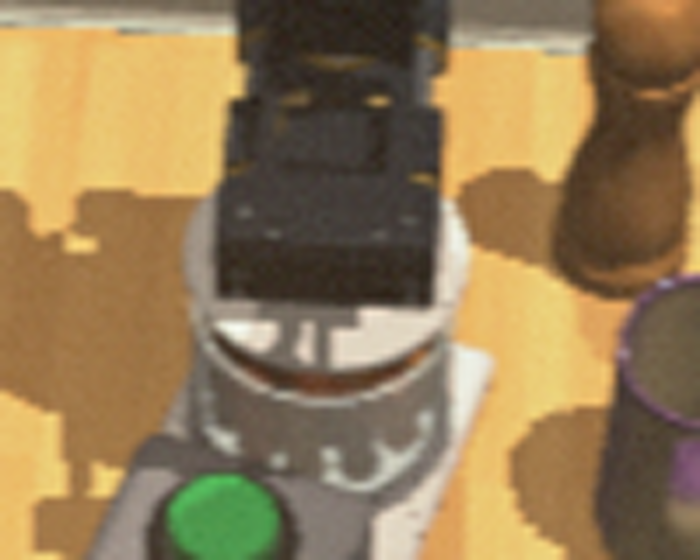

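drive_tool:
  targets:
    - {"x": 0,"y": 0,"z": 0.012,"turn": 0,"hand": -1}
    - {"x": 0,"y": 0,"z": 0.012,"turn": 0,"hand": -1}
    - {"x": 0,"y": 0,"z": 0.01,"turn": 0,"hand": -1}
    - {"x": 0,"y": 0,"z": 0,"turn": 0,"hand": -1}

```text
clock: 7.2
ee_pos: [0.6432, 0.1604, 0.1796]
eef_rot: [[1.0, 0.001, -0.001], [0.001, -1.0, -0.0], [-0.001, 0.0, -1.0]]
wrist_force: [0.1, -0.2, -1.5]
width: 0.278
```

drive_tool:
  targets:
    - {"x": 0,"y": 0,"z": 0.008,"turn": 0,"hand": -1}
    - {"x": 0,"y": 0,"z": 0.006,"turn": 0,"hand": -1}
    - {"x": 0,"y": 0,"z": 0,"turn": 0,"hand": -1}

```text
clock: 7.58
ee_pos: [0.6434, 0.1605, 0.1743]
eef_rot: [[1.0, 0.001, -0.0], [0.001, -1.0, -0.0], [-0.0, 0.0, -1.0]]
wrist_force: [0.0, -0.5, -0.5]
width: 0.278
```

drive_tool:
  targets:
    - {"x": 0,"y": 0,"z": 0.004,"turn": 0,"hand": -1}
    - {"x": 0,"y": 0,"z": 0.002,"turn": 0,"hand": -1}
    - {"x": 0,"y": 0,"z": 0,"turn": 0,"hand": -1}

```text
clock: 7.95
ee_pos: [0.6435, 0.1605, 0.1722]
eef_rot: [[1.0, 0.001, -0.0], [0.001, -1.0, -0.0], [-0.0, 0.0, -1.0]]
wrist_force: [-0.5, 0.2, -0.8]
width: 0.279
```

drive_tool:
  targets:
    - {"x": 0,"y": 0,"z": 0.002,"turn": 0,"hand": -1}
    - {"x": 0,"y": 0,"z": 0,"turn": 0,"hand": -1}

```text
clock: 8.2
ee_pos: [0.6436, 0.1606, 0.1719]
eef_rot: [[1.0, 0.001, 0.0], [0.001, -1.0, -0.0], [0.0, 0.0, -1.0]]
wrist_force: [-1.5, 0.8, 2.2]
width: 0.276
```

drive_tool:
  targets:
    - {"x": 0,"y": 0,"z": 0,"turn": 0,"hand": -0.3}
    - {"x": 0,"y": 0,"z": 0,"turn": 0,"hand": -0.1}
    - {"x": 0,"y": 0,"z": 0,"turn": 0,"hand": 0}
    - {"x": 0,"y": 0,"z": 0,"turn": 0,"hand": 0}

```text
clock: 8.7
ee_pos: [0.6435, 0.1606, 0.1713]
eef_rot: [[1.0, 0.001, -0.0], [0.001, -1.0, -0.0], [-0.0, 0.0, -1.0]]
wrist_force: [-0.2, 0.6, 0.0]
width: 0.49
```

drive_tool:
  targets:
    - {"x": 0,"y": 0,"z": -0.03,"turn": 0,"hand": 0}
    - {"x": 0,"y": 0,"z": -0.08,"turn": 0,"hand": 0}
    - {"x": 0,"y": 0,"z": -0.08,"turn": 0,"hand": 0}
    - {"x": -0.04,"y": 0.13,"z": 0,"turn": 0,"hand": -1}
    - {"x": -0.04,"y": 0.13,"z": 0,"turn": 0,"hand": -1}

```text
clock: 9.32
ee_pos: [0.6116, 0.0563, 0.249]
eef_rot: [[1.0, 0.003, 0.002], [0.003, -1.0, 0.0], [0.002, -0.0, -1.0]]
wrist_force: [0.2, -0.7, 0.4]
width: 0.351
```

```bash
python3 - <<'E'
from h import *
s=manip.observe();print(s["ee_pos"],s["wrist_force"],s["width"])
im=vision.grab_frame("scene")[:,:,::-1]; cv2.imwrite("pics/scene4.png",im)
cv2.imwrite("pics/near4.png",cv2.resize(im[90:190,290:400],None,fx=6,fy=6,interpolation=cv2.INTER_CUBIC))
E
```

```text
[0.61158171 0.05627546 0.24895008] [ 0.24856042 -0.67028106  0.41658028] 0.35123497415160376
```

View pics/near4.png

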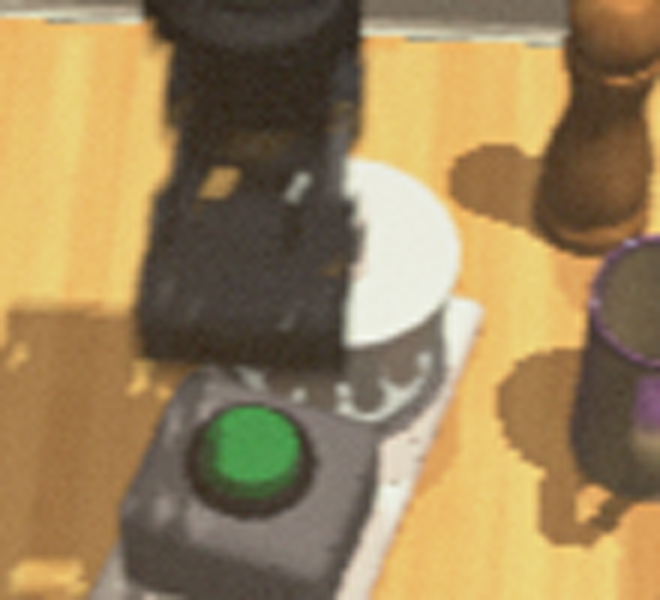

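drive_tool:
  targets:
    - {"x": 0,"y": 0,"z": 0.04,"turn": 0,"hand": -1}
    - {"x": 0,"y": 0,"z": 0.06,"turn": 0,"hand": -1}
    - {"x": 0,"y": 0,"z": 0.06,"turn": 0,"hand": -1}
    - {"x": 0,"y": 0,"z": 0.025,"turn": 0,"hand": -1}
    - {"x": 0,"y": 0,"z": 0,"turn": 0,"hand": -1}

```text
clock: 10.0
ee_pos: [0.6113, 0.0577, 0.1729]
eef_rot: [[1.0, 0.002, -0.001], [0.002, -1.0, 0.001], [-0.001, -0.001, -1.0]]
wrist_force: [0.5, 0.2, -0.1]
width: 0.004
```

drive_tool:
  targets:
    - {"x": 0,"y": 0,"z": 0,"turn": 0,"hand": -1}
    - {"x": 0,"y": 0,"z": 0,"turn": 0,"hand": -1}

```text
clock: 10.25
ee_pos: [0.6122, 0.0568, 0.1745]
eef_rot: [[1.0, 0.001, 0.002], [0.001, -1.0, -0.0], [0.002, 0.0, -1.0]]
wrist_force: [0.3, -0.6, -0.1]
width: 0.003
```

drive_tool:
  targets:
    - {"x": 0,"y": 0,"z": 0.015,"turn": 0,"hand": -1}
    - {"x": 0,"y": 0,"z": 0.012,"turn": 0,"hand": -1}
    - {"x": 0,"y": 0,"z": 0,"turn": 0,"hand": -1}

```text
clock: 10.62
ee_pos: [0.6111, 0.0563, 0.1619]
eef_rot: [[1.0, 0.001, -0.001], [0.001, -1.0, -0.0], [-0.001, 0.0, -1.0]]
wrist_force: [0.1, -0.4, -0.9]
width: 0.006
```

drive_tool:
  targets:
    - {"x": 0,"y": 0,"z": 0.0075,"turn": 0,"hand": -1}
    - {"x": 0,"y": 0,"z": 0,"turn": 0,"hand": -1}

```text
clock: 10.88
ee_pos: [0.6117, 0.0565, 0.1598]
eef_rot: [[1.0, 0.001, 0.0], [0.001, -1.0, -0.0], [0.0, 0.0, -1.0]]
wrist_force: [-0.2, 0.3, 1.6]
width: 0.004
```

drive_tool:
  targets:
    - {"x": 0,"y": 0,"z": 0.005,"turn": 0,"hand": -1}
    - {"x": 0,"y": 0,"z": 0,"turn": 0,"hand": -1}

```text
clock: 11.12
ee_pos: [0.6117, 0.0565, 0.1578]
eef_rot: [[1.0, 0.001, 0.0], [0.001, -1.0, -0.0], [0.0, 0.0, -1.0]]
wrist_force: [-1.0, -0.2, 2.6]
width: 0.004
```

drive_tool:
  targets:
    - {"x": 0,"y": 0,"z": 0.005,"turn": 0,"hand": -1}
    - {"x": 0,"y": 0,"z": 0.005,"turn": 0,"hand": -1}
    - {"x": 0,"y": 0,"z": 0,"turn": 0,"hand": -1}
    - {"x": 0,"y": 0,"z": 0,"turn": 0,"hand": -1}

```text
clock: 11.62
ee_pos: [0.6117, 0.0565, 0.1538]
eef_rot: [[1.0, 0.001, 0.0], [0.001, -1.0, -0.0], [0.0, 0.0, -1.0]]
wrist_force: [-1.4, 0.1, 4.6]
width: 0.005
```

```bash
python3 - <<'E'
from h import *
F=[]
for i in range(6):
    im=vision.grab_frame("scene")[:,:,::-1]; s=manip.observe(); F.append([*s["wrist_force"],s["ee_pos"][2]])
print(np.mean(F,0),s["ee_pos"])
cv2.imwrite("pics/near5.png",cv2.resize(im[90:190,290:400],None,fx=6,fy=6,interpolation=cv2.INTER_CUBIC))
E
```

```text
[-0.73350621 -0.29056728  4.59886528  0.15376566] [0.61170618 0.05654456 0.15378159]
```

View pics/near5.png

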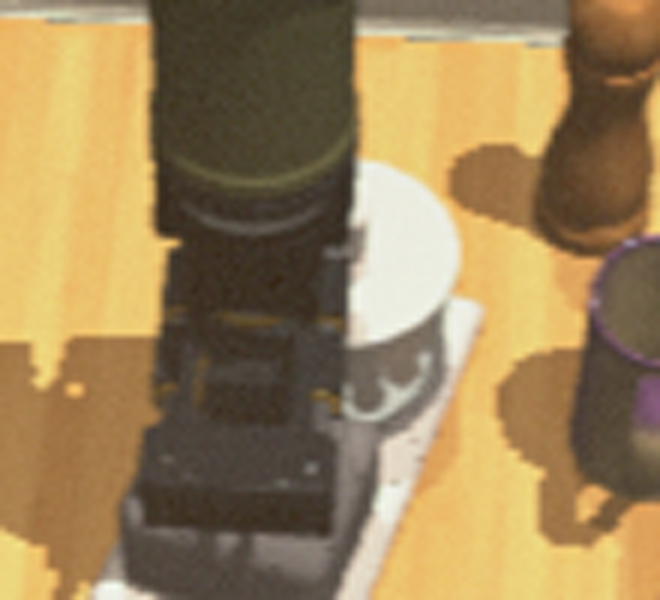

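drive_tool:
  targets:
    - {"x": 0,"y": 0,"z": 0.0015,"turn": 0,"hand": -1}
    - {"x": 0,"y": 0,"z": 0,"turn": 0,"hand": -1}
    - {"x": 0,"y": 0,"z": 0,"turn": 0,"hand": -1}
    - {"x": 0,"y": 0,"z": 0,"turn": 0,"hand": -1}
    - {"x": 0,"y": 0,"z": 0,"turn": 0,"hand": -1}

```text
clock: 12.55
ee_pos: [0.6117, 0.0565, 0.1531]
eef_rot: [[1.0, 0.001, 0.0], [0.001, -1.0, -0.0], [0.0, 0.0, -1.0]]
wrist_force: [-0.2, -0.5, 5.4]
width: 0.005
```

drive_tool:
  targets:
    - {"x": 0,"y": 0,"z": 0,"turn": 0,"hand": -1}
    - {"x": 0,"y": 0,"z": 0,"turn": 0,"hand": -1}
    - {"x": 0,"y": 0,"z": 0,"turn": 0,"hand": -1}
    - {"x": 0,"y": 0,"z": 0,"turn": 0,"hand": -1}
    - {"x": 0,"y": 0,"z": 0,"turn": 0,"hand": -1}

```text
clock: 13.18
ee_pos: [0.6117, 0.0565, 0.1531]
eef_rot: [[1.0, 0.001, 0.0], [0.001, -1.0, -0.0], [0.0, 0.0, -1.0]]
wrist_force: [0.4, -0.8, 5.2]
width: 0.007
```

drive_tool:
  targets:
    - {"x": 0,"y": 0,"z": 0,"turn": 0,"hand": -1}
    - {"x": 0,"y": 0,"z": 0,"turn": 0,"hand": -1}
    - {"x": 0,"y": 0,"z": 0,"turn": 0,"hand": -1}

```text
clock: 13.55
ee_pos: [0.6117, 0.0565, 0.1531]
eef_rot: [[1.0, 0.001, 0.0], [0.001, -1.0, -0.0], [0.0, 0.0, -1.0]]
wrist_force: [0.7, -1.6, 4.4]
width: 0.005
```

```bash
python3 - <<'E'
from h import *
s=manip.observe(); print(s["clock"],s["ee_pos"],s["wrist_force"]); print(manip.finish_job())
E
```

```text
13.55 [0.61168174 0.05652347 0.15308123] [ 0.71791253 -1.5935987   4.44424339]
the job is handed in; nothing more can be done
None
```

I set the lid on the jar, let go of it, then pressed the button with closed fingertips. I handed the job in at 13.6 s with the button still held about flush; no verdict came back.

- **Lid:** I picked it up by the knob and lowered it in small steps. Contact came at a tool height of 0.1719 m, against 0.1718 m expected for fully home. After I opened the fingers and lifted away, the part of the lid the camera could see looked level on the rim.
- **Button:** The final tool height of 0.1531 m puts the fingertips at 83.1 mm, which is about 7.9 mm of travel. Vertical force was about 5 N (readings 4.4 to 5.4 N), which fits the spring's 5 N at flush. I held it for about 2 s before handing in.
- **Bystanders:** I saw no contact with any of them. The mill and the visible part of the mug had not shifted in the last picture. I did not check the spoon or the spread jar again.
- **Disagreement:** The two cameras differed by 4 to 7 mm on positions. I settled that against the measured tool position, and the lid went in with no noticeable side force.

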